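# Sweep the loose parts into the catch tray

### The job

Clear the desk: with your fingers, sweep the brass hex nut, the steel collar and the black end cap along the desk top, in through the open side of the aluminium catch tray, until all three lie wholly inside it. Only slide them, never pick them up, and leave everything else on the desk where it is; finish with the hand clear.

Things in the scene. Friction and masses are not known exactly. Their poses are not given: they have to be found in the camera images.
- tray: Catch tray of folded aluminium sheet, fixed to the desk. Three upright walls 25 mm high and 4 mm thick; its +y side has no wall and is the mouth. The floor is level with the desk, so parts slide in without a step. Origin on the desk at the centre of the inner area, which is 180 mm along x (from -90 to +90 mm) and 110 mm along y (from the back wall at -55 mm to the mouth line at +55 mm).
- nut: Brass hexagon nut lying flat, 36 mm across corners, 31 mm across flats, 14 mm high, with a dark hole. Loose, about 70 g. Origin at the centre of its underside, z up.
- collar: Round steel shaft collar lying flat, 36 mm across with an 18 mm hole, 14 mm high. Loose, about 70 g. Origin at the centre of its underside, z up.
- endcap: Black plastic rectangular end cap, 40 mm along its x, 30 mm along its y, 16 mm high. Loose, about 30 g. Origin at the centre of its underside.
- glue: Bystander: small white glue bottle standing upright, 32 mm across, 62 mm high, loose. Origin at the centre of its underside.
- bits: Bystander: wooden bit holder 45 x 65 mm (x, y), 38 mm high with six steel bits, loose. Origin at the centre of its underside.
- wrench: Bystander: steel wrench 140 mm long lying along its x, loose. Origin under the middle of its length.
- screwdriver: Bystander: screwdriver with blue handle, 180 mm long, lying along its x with the handle to -x, loose. Origin under the middle of its length.
- drive: Bystander: flat portable drive in a dark rubber case with an aluminium top, 78 x 115 x 16 mm (x, y, z), loose. Origin at the centre of its underside.
- spool: Bystander: grey plastic spool, a ring 44 mm across and 20 mm high, lying flat behind the tray, loose. Origin at the centre of its underside.

How it is judged:
By the outcome, as a careful person would: the job done as asked, in the order asked, and still so for the second after the job is handed in, with the robot touching nothing.
It also fails if it takes over 72 s, if anything falls off the work surface, if the arm or the gripper's body presses on something with over 40 N, if the wrist force passes 120 N, or if a joint passes its speed limit or range.

### The arm

A 6-joint arm with a two-finger parallel gripper is mounted at the origin on the work surface. World frame = base frame: x ahead of the robot, y to its left, z up, the work surface at z = 0. Lengths are in mm, angles in rad, forces in N, time in s.
With the tool pointing down it reaches from about 375 to 925 mm from the base axis. Payload 5.7 kg.
Tool frame: the origin (TCP) lies midway between the tips of the shut fingers; the grasp point (between the pads) lies 19 mm behind it; z points along the fingers, y is the line along which they close (so a half turn about z gives the same grasp; the last joint's range is limited). The gripper opens to 88 mm and grips with 3 to 60 N. Pads are 20 mm wide; open, the fingers measure 115 mm over their backs; the gripper's body (75 mm by 178 mm) begins 61 mm behind the grasp point.
Start: joints at [1.022, 0.359, 1.51, -0, 1.272, -0.115], TCP at [252.181, 544.396, 222.623] pointing down, gripper open.
Joint ranges: [-2.97, 2.97], [-1.01, 2.36], [0.21, 2.38], [-0.96, 4.11], [0.2, 2.71], [-2.98, 2.98]. Speed limits (rad/s): [2.39, 2.39, 3.14, 3.14, 3.14, 3.14].

### API

Orientations are given as a 3x3 rotation matrix whose columns are the frame's x, y, z axes.
In Python, from bench import telemetry, cams, sign_off gives the robot as it stands.
- The arm moves only by the tool apply_moves, never from a script. Its argument "commands" is a list of rows, each a list of 4 numbers: the shift along the world's x, y, z in mm, then the turn about the world's z in rad. A call has 1 to 12 rows; each row is the pose to reach, as a shift and turn from the pose commanded when the call began; what a row does not reach only later rows make up. A row lasts 1/12 s, in which the tool goes at most 41.7 mm and 7.16 degrees, less where a joint would pass 70% of its speed; a pose out of reach is approached as far as the arm can. A call with a gripper value outside its range is refused whole. "gripper" is the finger opening in mm, from 0 to 87.8, set as the call begins (left out, the last holds). The fingers move at their own pace and stop on an object; "newtons" is the grip in N (left out, the last holds). Time passes only in rows, so rows that repeat a pose let the fingers close. It gives the time, the measured TCP pose, the force, the opening and the grip force at its end, in the units of the state.
- telemetry.read_state(): the state, without advancing time (a new reading comes with each control period).
- cams.camera(name): name is "scene" or "top"; returns the picture (480x640x3 uint8, red, green, blue); there is no depth.
- cams.calibration(name): a dict with "fx", "fy", "cx", "cy" (pixels), "R" (3x3) and "t" (3): a world point X has camera coordinates R X + t. Camera axes: x right, y down, z forward; pixel columns grow to the right and rows downward; lengths in mm; the calibration is good to about 2 mm. A picture is of the moment at which its call begins. calibration takes no time and is no camera call.
- sign_off(): hands the job in; it is judged then, once.
Trained networks look in the newest picture that a camera, given by its name, has taken for a name from the list of things; names that differ only in an ending like _2 or _b are one class to them, and where a whole thing is asked for, a point or a joint stands for the part that bears it (a point fixed in the world has none). Each returns a list of dicts, best first, with "confidence" (0 to 1); they miss things now and then, are a little off and sometimes report something else, mostly with a low value. They report only what shows in the picture. A call takes as long as a camera call.
- cams.find_in(target, camera): "point" ([x, y, z] in mm, in world coordinates, good to about 4 mm: the middle of the surface that is visible of it).
- cams.masks_of(target, camera): "region" (480x640 bool, what is visible of it).
The state is a dict: "time_s": time; "q": joint angles; "qd": joint speeds; "tau": joint torques, N m; "ee_pos": TCP position; "ee_rot": TCP orientation; "ft_force": force on the tool from outside, world axes, zero at the start; "wrist_torque": the same for the moment, N m; "width": finger opening in mm; "grip_force": force on a finger pad.
Only numpy, scipy, OpenCV 4.12 (cv2) and the standard library are available. Lean on these libraries where they do the work, as an engineer would, in place of code of your own. Each camera call takes 0.05 s, during which the arm holds its last target. There are 200 camera calls.

## Working session

There is one attempt and no reset: what is moved stays moved. The work goes in short steps, Python scripts to look and compute and a tool call to move; the robot and the scene stay as the last step left them, time stands still between calls to the robot, and variables do not carry over. Pictures are saved under pics/ and viewed, at most 10 in all, crops included, and the job is handed in when it is done.

Besides the shell and the picture viewer there is one more tool, called as a command line: name --pt "numbers of a row" for each row, then --argument value for the rest. apply_moves: Moves the arm, as the interface text tells. Its arguments: {"type":"object","properties":{"commands":{"type":"array"},"gripper":{"type":"number"},"newtons":{"type":"number"}},"required":["commands"]}

```bash
mkdir -p pics; cat > h.py <<'E'
import numpy as np, cv2
from bench import telemetry, cams, sign_off
def ray(cam,uv,z):
    c=cams.calibration(cam);R=np.array(c["R"]);t=np.array(c["t"])
    d=R.T@np.array([(uv[0]-c["cx"])/c["fx"],(uv[1]-c["cy"])/c["fy"],1]);o=-R.T@t
    return o+d*(z-o[2])/d[2]
def proj(cam,X):
    c=cams.calibration(cam);p=np.array(c["R"])@np.array(X,float)+np.array(c["t"])
    return [c["fx"]*p[0]/p[2]+c["cx"],c["fy"]*p[1]/p[2]+c["cy"]]
def snap(cam,name=None):
    im=np.array(cams.camera(cam))
    if name: cv2.imwrite(f"pics/{name}.png",im[:,:,::-1])
    return im
E
python3 - <<'E'
from h import *
for c in("top","scene"):
    snap(c,c+"0")
    k=cams.calibration(c);print(c,(-np.array(k["R"]).T@np.array(k["t"])).round(),k["fx"])
    for n in "tray nut collar endcap glue bits wrench screwdriver drive spool".split():
        print(n,[(np.round(d["point"]),round(d["confidence"],2)) for d in cams.find_in(n,c)[:2]])
s=telemetry.read_state();print(s["time_s"],s["ee_pos"],s["ee_rot"],s["width"])
E
```

```text
top [ 468.   19. 1028.] 512.3058969012562
tray [(array([ 526., -214.,    5.]), 0.85)]
nut [(array([564.,  57.,  14.]), 0.51)]
collar [(array([452., 189.,  14.]), 0.63)]
endcap [(array([467., 320.,  14.]), 0.68), (array([673., 157.,  13.]), 0.65)]
glue [(array([547., 196.,  43.]), 0.71)]
bits [(array([465., 320.,  16.]), 0.84), (array([680., 360.,   7.]), 0.55)]
wrench [(array([683., 358.,   6.]), 0.76)]
screwdriver [(array([785.,  25.,  20.]), 0.81)]
drive [(array([ 752., -184.,   14.]), 0.68)]
spool [(array([ 504., -329.,   19.]), 0.97)]
scene [1171. -402.  835.] 481.80619359987264
tray [(array([ 528., -210.,   -1.]), 0.66)]
nut [(array([571.,  48.,  15.]), 0.7)]
collar [(array([458., 186.,   8.]), 0.67), (array([569.,  50.,  15.]), 0.61)]
endcap [(array([677., 149.,  16.]), 0.58)]
glue [(array([554., 192.,  36.]), 0.54)]
bits [(array([477., 322.,  19.]), 0.83), (array([556., 195.,  35.]), 0.4)]
wrench [(array([684., 363.,   1.]), 0.82), (array([794.,  21.,  24.]), 0.74)]
screwdriver [(array([792.,  20.,  24.]), 0.72), (array([572.,  50.,  16.]), 0.52)]
drive [(array([ 755., -188.,   18.]), 0.96), (array([688., 359.,   6.]), 0.69)]
spool [(array([ 510., -333.,   20.]), 0.55)]
1.1 [252.17785271 544.41457015 222.61713249] [[-9.07384196e-01  4.20302172e-01 -6.99143216e-05]
 [ 4.20302176e-01  9.07384195e-01 -6.09162908e-05]
 [ 3.78359011e-05 -8.46596210e-05 -9.99999996e-01]] 87.51711002742242
```

View pics/top0.png

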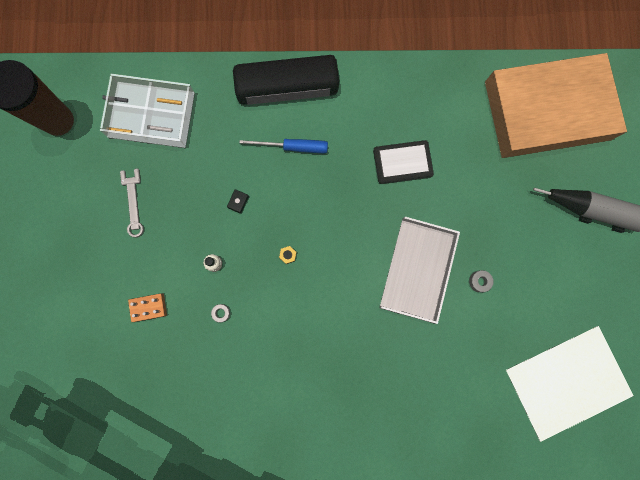

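View pics/scene0.png

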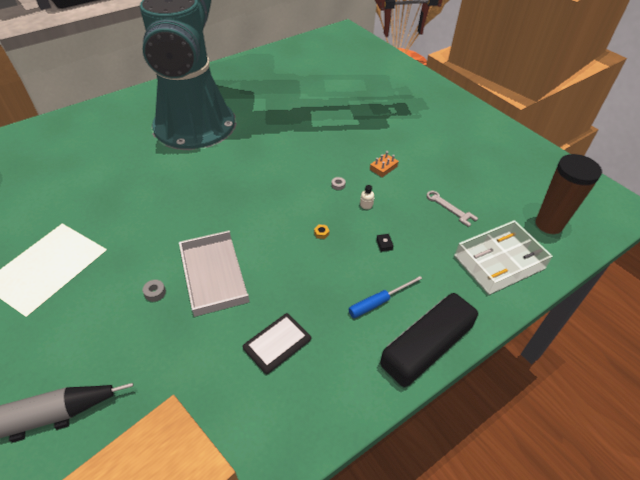

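The top view has +x up and −y to the right. The nut is at (288,255), the collar at (220,313) and the end cap at (237,201). The glue bottle at (212,262) is between the collar and the end cap. The tray corners are (406,218), (459,232), (437,322) and (381,307), and its mouth faces left. The scene view agrees.

```bash
cat >> h.py <<'E'
def rect(n,c,z,k=0):
    r=cams.masks_of(n,c)
    out=[]
    for d in r[:2]:
        m=np.array(d["region"]).astype(np.uint8)
        P=np.array([ray(c,(u,v),z)[:2] for v,u in np.argwhere(m)],np.float32)
        out.append((round(d["confidence"],2),np.array(cv2.minAreaRect(P)[0]).round(1),np.array(cv2.minAreaRect(P)[1]).round(),round(cv2.minAreaRect(P)[2],1),P.mean(0).round(1)))
    return out
E
python3 - <<'E'
from h import *
for c in("top","scene"):
    snap(c)
    for n,z in (("tray",25),("nut",14),("collar",14),("endcap",16),("glue",60),("drive",16),("screwdriver",12),("spool",20)):
        print(c,n,*rect(n,c,z),sep="\n   ")
# triangulate mask centroids as height check
def cen(n,c):
    d=cams.masks_of(n,c); return [np.argwhere(x["region"]).mean(0)[::-1] for x in d[:2]]
for n in("nut","collar","endcap"):
    a=cen(n,"top");b=cen(n,"scene")
    for p in a:
      for q in b:
        z=min(np.arange(-20,60,1.),key=lambda z:np.hypot(*(ray("top",p,z)-ray("scene",q,z))[:2]))
        e=(ray("top",p,z)-ray("scene",q,z))[:2]
        print(n,z,ray("top",p,z).round(1),e.round(1))
for uv in((406,218),(459,232),(437,322),(381,307)): print(uv,ray("top",uv,25).round(),ray("top",uv,0).round())
im=cv2.imread("pics/top0.png"); cv2.imwrite("pics/crop0.png",cv2.resize(im[180:340,190:500],None,fx=2.5,fy=2.5,interpolation=cv2.INTER_CUBIC))
E
```

```text
Traceback (most recent call last):
  File "h.py", line 19, in rect
    P=np.array([ray(c,(u,v),z)[:2] for v,u in np.argwhere(m)],np.float32)
                ~~~^^^^^^^^^^^
  File "h.py", line 4, in ray
    c=cams.calibration(cam);R=np.array(c["R"]);t=np.array(c["t"])
ValueError: time passes only in moves, steps and waits
```

```bash
sed -i 's/^def ray/CAL={c:cams.calibration(c) for c in("top","scene")}\ndef ray/; s/c=cams.calibration(cam);/c=CAL[cam];/' h.py
python3 - <<'E'
from h import *
C={}
for c in("top","scene"):
    snap(c)
    for n,z in (("tray",25),("nut",14),("collar",14),("endcap",16),("glue",60),("drive",16),("screwdriver",12)):
        r=[]
        for d in cams.masks_of(n,c)[:2]:
            a=np.argwhere(np.array(d["region"]))[:,::-1]
            P=np.array([ray(c,p,z)[:2] for p in a],np.float32); R=cv2.minAreaRect(P)
            r.append(a.mean(0)); print(c,n,round(d["confidence"],2),*[np.round(x,1) for x in R],P.mean(0).round(1))
        C[n,c]=r
for n in("nut","collar","endcap"):
    for p in C[n,"top"]:
      for q in C[n,"scene"]:
        z=min(np.arange(-20,60,1.),key=lambda z:np.hypot(*(ray("top",p,z)-ray("scene",q,z))[:2]))
        print(n,z,ray("top",p,z).round(1),(ray("top",p,z)-ray("scene",q,z))[:2].round(1))
for uv in((406,218),(459,232),(437,322),(381,307)): print(uv,ray("top",uv,25).round(),ray("top",uv,0).round())
im=cv2.imread("pics/top0.png"); cv2.imwrite("pics/crop0.png",cv2.resize(im[180:340,190:500],None,fx=2.5,fy=2.5,interpolation=cv2.INTER_CUBIC))
print(telemetry.read_state()["time_s"])
E
```

```text
top tray 0.86 [ 528.9 -207.1] [120.5 188.8] 73.5 [ 528.2 -206.6]
top nut 0.7 [564.5  53.7] [30.9 31.9] 17.6 [564.4  53.8]
top collar 0.61 [452.1 186.1] [35.2 34.7] 88.8 [451.8 186.3]
top collar 0.51 [ 751.3 -184.8] [ 81.3 116.6] 8.1 [ 750.8 -184.6]
top endcap 0.8 [673.3 152.5] [29.8 39.8] 63.7 [673.6 152.4]
top glue 0.55 [547.8 193.5] [33.7 31.5] 44.8 [547.3 193.4]
top drive 0.76 [ 750.3 -184.7] [ 80.4 115.9] 7.3 [ 750.3 -184.6]
top screwdriver 0.63 [791.3  58.6] [178.6  27.3] 85.6 [789.1  31.8]
scene tray 0.63 [ 537.3 -210.9] [113.9 205.3] 73.2 [ 543.4 -213.4]
scene nut 0.49 [569.   50.4] [33.9 41.3] 74.2 [569.3  50.4]
scene collar 0.62 [458.9 182.5] [33.2 42.1] 53.5 [458.5 182.5]
scene endcap 0.52 [679.4 148.2] [32.1 49.3] 66.0 [679.5 147.9]
scene glue 0.74 [573.4 176.9] [27.8 82.6] 50.3 [577.4 174.3]
scene drive 0.87 [ 755.8 -187.3] [ 80.8 118. ] 7.1 [ 756.5 -188.8]
scene screwdriver 0.66 [786.9  58. ] [177.5  28.7] 89.0 [787.1  24.2]
nut 8.0 [565.  54.   8.] [0.  0.3]
collar 6.0 [451.7 187.6   6. ] [ 0.1 -0.5]
collar 59.0 [ 738.2 -175.5   59. ] [ 240.6 -325.9]
endcap 8.0 [675.2 153.4   8. ] [0.4 0.2]
(406, 218) [ 632. -184.   25.] [ 636. -189.    0.]
(459, 232) [ 602. -289.   25.] [ 606. -296.    0.]
(437, 322) [ 426. -236.   25.] [ 425. -242.    0.]
(381, 307) [ 457. -128.   25.] [ 457. -131.    0.]
2.0
```

View pics/crop0.png

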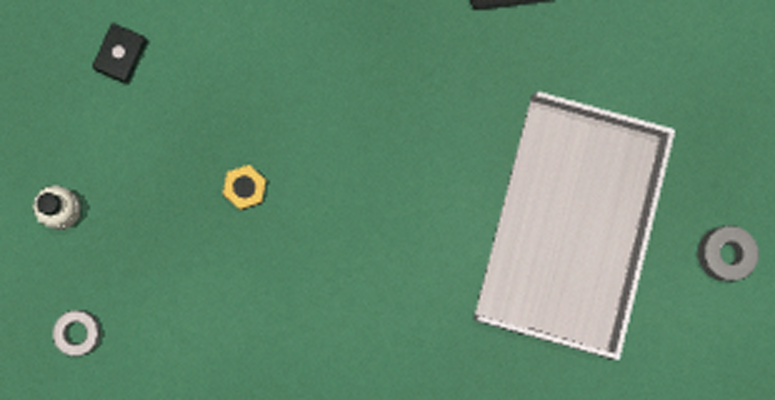

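The triangulated mid-heights are 6–8 mm, which fits parts 14–16 mm tall, and the measured sizes match the text. In the tray frame (T≈(529,−208), yaw −16.5°) the nut is at (−40,261), the collar at (−186,357) and the end cap at (37,387). I'll push each with a two-finger V (22 mm gap), in the order nut, collar, cap.

```bash
cat >> h.py <<'E'
T=np.array([529,-208.]);A=np.radians(-16.5);B=np.array([[np.cos(A),-np.sin(A)],[np.sin(A),np.cos(A)]])
def tr(w): return B.T@(np.array(w)[:2]-T)
def plan(way,d,step=14,cur=None,z=0,n=12):
    """way: [(x,y,phi_deg)] object centre, tray frame; prints rows per call relative to the call's start"""
    s=telemetry.read_state();p=np.array(s["ee_pos"][:2]);R=np.array(s["ee_rot"]);yaw=np.arctan2(R[1,0],R[0,0])
    print("t",s["time_s"],"z",s["ee_pos"][2].round(1) if hasattr(s["ee_pos"][2],"round") else s["ee_pos"][2])
    pts=[]
    for a,b in zip(way[:-1],way[1:]):
        k=int(np.ceil(np.hypot(b[0]-a[0],b[1]-a[1])/step))
        pts+=[np.array(a)+(np.array(b)-a)*i/k for i in range(0 if not pts else 1,k+1)]
    out=[]
    for x,y,f in pts:
        r=np.radians(f);w=T+B@(np.array([x,y])-d*np.array([np.sin(r),-np.cos(r)]))
        out.append((w[0],w[1],np.radians(73.5+f)))
    t=(out[0][2]-yaw+np.pi/2)%np.pi-np.pi/2
    print("to start:",np.round(out[0][:2]-p,1),"turn",round(t,3), "abs",np.round(out[0][:2]))
    rows=out[1:];base=np.array(out[0])
    for i in range(0,len(rows),n):
        c=rows[i:i+n];print([[int(round(q[0]-base[0])),int(round(q[1]-base[1])),0,round(q[2]-base[2],2)] for q in c])
        base=np.array(c[-1])
E
python3 - <<'E'
from h import *
for w in((564.5,54),(452,187),(674,153)): print(tr(w).round(1))
plan([(-40,275,12),(-40,261,12),(-4,100,12),(-2,40,0),(-2,-14,0)],25)
E
```

```text
[-40.4 261.3]
[-186.   356.9]
[ 36.5 387.3]
t 2.0 z 222.6
to start: [ 318.5 -452.4] turn -1.216 abs [571.  92.]
[[-4, -13, 0, np.float64(0.0)], [-5, -27, 0, np.float64(0.0)], [-6, -41, 0, np.float64(0.0)], [-7, -55, 0, np.float64(0.0)], [-8, -68, 0, np.float64(0.0)], [-9, -82, 0, np.float64(0.0)], [-10, -96, 0, np.float64(0.0)], [-11, -109, 0, np.float64(0.0)], [-11, -123, 0, np.float64(0.0)], [-12, -137, 0, np.float64(0.0)], [-13, -151, 0, np.float64(0.0)], [-14, -164, 0, np.float64(0.0)]]
[[-1, -14, 0, np.float64(0.0)], [-3, -25, 0, np.float64(-0.04)], [-5, -37, 0, np.float64(-0.08)], [-7, -49, 0, np.float64(-0.13)], [-9, -61, 0, np.float64(-0.17)], [-11, -73, 0, np.float64(-0.21)], [-15, -86, 0, np.float64(-0.21)], [-19, -99, 0, np.float64(-0.21)], [-22, -112, 0, np.float64(-0.21)], [-26, -125, 0, np.float64(-0.21)]]
```

apply_moves --pt "27 -38 0 -0.1" --pt "54 -76 0 -0.2" --pt "80 -114 0 -0.3" --pt "107 -152 0 -0.4" --pt "133 -190 0 -0.5" --pt "160 -228 0 -0.6" --pt "186 -266 0 -0.7" --pt "213 -304 0 -0.8" --pt "240 -342 0 -0.9" --pt "266 -380 0 -1.0" --pt "292 -416 0 -1.1" --pt "318 -452 0 -1.216" --gripper 22

```text
time_s: 3.0
ee_pos: [540.4, 133.3, 222.8]
ee_rot: [[0.084, 0.996, 0.0], [0.996, -0.084, 0.0], [0.0, 0.0, -1.0]]
ft_force: [0.7, 0.9, 0.1]
width: 22.0
grip_force: 0.0
```

apply_moves --pt "0 0 -20 0" --pt "0 0 -50 0" --pt "0 0 -80 0" --pt "0 0 -110 0" --pt "0 0 -130 0" --pt "0 0 -130 0"

```text
time_s: 3.5
ee_pos: [536.3, 134.7, 88.7]
ee_rot: [[0.079, 0.997, -0.008], [0.997, -0.079, -0.001], [-0.002, -0.008, -1.0]]
ft_force: [-0.0, -0.5, 0.0]
width: 22.0
grip_force: 0.0
```

```bash
python3 - <<'E'
from h import *
plan([(-40,275,12),(-40,261,12),(-4,100,12),(-2,40,0),(-2,-14,0)],25)
s=telemetry.read_state();print(s["width"],s["ft_force"],s["ee_pos"])
E
```

```text
t 3.5 z 88.7
to start: [ 34.4 -42.7] turn 0.001 abs [571.  92.]
[[-4, -13, 0, np.float64(0.0)], [-5, -27, 0, np.float64(0.0)], [-6, -41, 0, np.float64(0.0)], [-7, -55, 0, np.float64(0.0)], [-8, -68, 0, np.float64(0.0)], [-9, -82, 0, np.float64(0.0)], [-10, -96, 0, np.float64(0.0)], [-11, -109, 0, np.float64(0.0)], [-11, -123, 0, np.float64(0.0)], [-12, -137, 0, np.float64(0.0)], [-13, -151, 0, np.float64(0.0)], [-14, -164, 0, np.float64(0.0)]]
[[-1, -14, 0, np.float64(0.0)], [-3, -25, 0, np.float64(-0.04)], [-5, -37, 0, np.float64(-0.08)], [-7, -49, 0, np.float64(-0.13)], [-9, -61, 0, np.float64(-0.17)], [-11, -73, 0, np.float64(-0.21)], [-15, -86, 0, np.float64(-0.21)], [-19, -99, 0, np.float64(-0.21)], [-22, -112, 0, np.float64(-0.21)], [-26, -125, 0, np.float64(-0.21)]]
22.040780403351555 [-0.04612561 -0.5146817   0.04468649] [536.27203197 134.65364253  88.7036828 ]
```

apply_moves --pt "12 -15 0 0" --pt "24 -30 0 0" --pt "34 -43 0 0" --pt "34 -43 0 0" --pt "34 -43 0 0" --pt "34 -43 0 0"

```text
time_s: 4.0
ee_pos: [573.4, 92.4, 93.2]
ee_rot: [[0.079, 0.997, 0.0], [0.997, -0.079, 0.0], [0.0, -0.0, -1.0]]
ft_force: [-0.4, 0.9, 0.2]
width: 21.8
grip_force: 0.0
```

apply_moves --pt "-2 0 -20 0" --pt "-2 0 -40 0" --pt "-2 0 -60 0" --pt "-2 0 -75 0" --pt "-2 0 -84 0" --pt "-2 0 -88 0" --pt "-2 0 -88 0" --pt "-2 0 -88 0" --pt "-2 0 -88 0"

```text
time_s: 4.75
ee_pos: [572.3, 92.4, 5.6]
ee_rot: [[0.079, 0.997, 0.001], [0.997, -0.079, 0.0], [0.0, 0.001, -1.0]]
ft_force: [0.3, -0.5, -0.5]
width: 22.3
grip_force: 0.0
```

apply_moves --pt "-4 -13 0 0" --pt "-5 -27 0 0" --pt "-6 -41 0 0" --pt "-7 -55 0 0" --pt "-8 -68 0 0" --pt "-9 -82 0 0" --pt "-10 -96 0 0" --pt "-11 -109 0 0" --pt "-11 -123 0 0" --pt "-12 -137 0 0" --pt "-13 -151 0 0" --pt "-14 -164 0 0"

```text
time_s: 5.75
ee_pos: [557.4, -73.4, 4.6]
ee_rot: [[0.079, 0.997, -0.0], [0.997, -0.079, -0.0], [-0.0, -0.0, -1.0]]
ft_force: [0.1, 0.2, 1.6]
width: 22.0
grip_force: 0.6
```

```bash
python3 - <<'E'
from h import *
im=snap("scene");cv2.imwrite("pics/s1.png",cv2.resize(im[150:350,150:450,::-1],None,fx=2.5,fy=2.5))
for d in cams.find_in("nut","scene"): print(d["confidence"],tr(d["point"]).round())
s=telemetry.read_state();print(s["ee_pos"],tr(s["ee_pos"]))
E
```

```text
0.7 [ -3. 115.]
0.6 [1. 1.]
[557.63147846 -74.11375897   4.61983313] [-10.57332031 136.50454935]
```

View pics/s1.png

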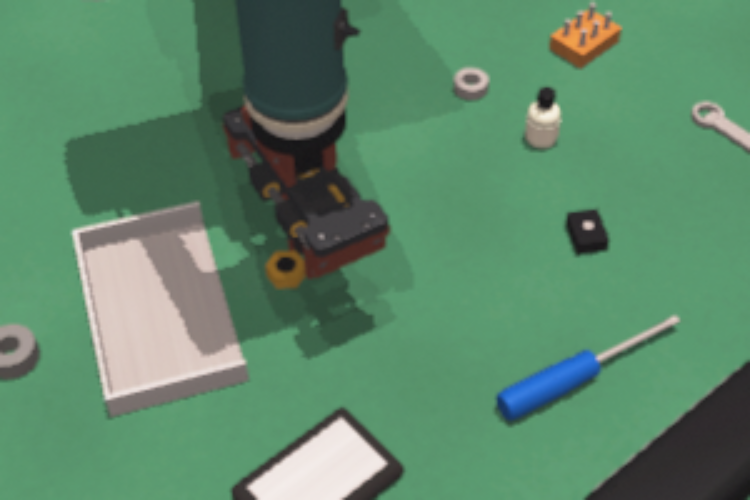

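The nut sits squarely ahead of the fingers, at crop pixel (285,265) and near tray (−3,115), so I'll carry on.

apply_moves --pt "-1 -14 0 0" --pt "-3 -25 0 -0.04" --pt "-5 -37 0 -0.08" --pt "-7 -49 0 -0.13" --pt "-9 -61 0 -0.17" --pt "-11 -73 0 -0.21" --pt "-15 -86 0 -0.21" --pt "-19 -99 0 -0.21" --pt "-22 -112 0 -0.21" --pt "-26 -125 0 -0.21" --pt "-26 -125 0 -0.21" --pt "-26 -125 0 -0.21"

```text
time_s: 6.85
ee_pos: [531.3, -197.7, 4.7]
ee_rot: [[0.287, 0.958, 0.0], [0.958, -0.287, 0.0], [0.0, 0.0, -1.0]]
ft_force: [-0.1, 0.2, 0.3]
width: 21.8
grip_force: 0.0
```

apply_moves --pt "3 10 0 0" --pt "6 20 0 0" --pt "6 20 30 0" --pt "6 20 60 0" --pt "6 20 90 0" --pt "6 20 90 0" --pt "6 20 90 0" --pt "6 20 90 0"

```text
time_s: 7.52
ee_pos: [537.4, -175.2, 94.3]
ee_rot: [[0.284, 0.959, -0.001], [0.959, -0.284, 0.0], [0.0, -0.001, -1.0]]
ft_force: [-0.3, 0.3, 0.3]
width: 22.1
grip_force: 0.0
```

```bash
python3 - <<'E'
from h import *
im=snap("scene")
for d in cams.find_in("nut","scene"): print(d["confidence"],tr(d["point"]).round())
plan([(-193,371,29),(-186,357,29),(-66,120,22),(-58,50,0),(-58,-14,0)],24)
E
```

```text
0.49 [  6. -16.]
t 7.6167 z 93.3
to start: [-92.4 401.4] turn 0.506 abs [444. 226.]
[[1, -8, 0, np.float64(0.0)], [3, -15, 0, np.float64(0.0)], [5, -29, 0, np.float64(-0.01)], [8, -43, 0, np.float64(-0.01)], [11, -57, 0, np.float64(-0.02)], [13, -70, 0, np.float64(-0.03)], [16, -84, 0, np.float64(-0.03)], [19, -98, 0, np.float64(-0.04)], [21, -111, 0, np.float64(-0.05)], [24, -125, 0, np.float64(-0.05)], [27, -139, 0, np.float64(-0.06)], [29, -153, 0, np.float64(-0.06)]]
[[3, -14, 0, np.float64(-0.01)], [5, -27, 0, np.float64(-0.01)], [8, -41, 0, np.float64(-0.02)], [11, -55, 0, np.float64(-0.03)], [13, -69, 0, np.float64(-0.03)], [16, -82, 0, np.float64(-0.04)], [19, -96, 0, np.float64(-0.05)], [21, -110, 0, np.float64(-0.05)], [24, -124, 0, np.float64(-0.06)], [23, -135, 0, np.float64(-0.12)], [23, -147, 0, np.float64(-0.19)], [22, -158, 0, np.float64(-0.25)]]
[[-1, -12, 0, np.float64(-0.06)], [-1, -24, 0, np.float64(-0.13)], [-2, -36, 0, np.float64(-0.19)], [-5, -48, 0, np.float64(-0.19)], [-9, -60, 0, np.float64(-0.19)], [-12, -72, 0, np.float64(-0.19)], [-16, -85, 0, np.float64(-0.19)], [-20, -97, 0, np.float64(-0.19)]]
```

apply_moves --pt "-8 36 0 0.05" --pt "-16 72 0 0.1" --pt "-25 109 0 0.15" --pt "-33 146 0 0.2" --pt "-42 182 0 0.25" --pt "-50 218 0 0.3" --pt "-58 255 0 0.35" --pt "-67 292 0 0.4" --pt "-75 328 0 0.45" --pt "-84 365 0 0.5" --pt "-92 401 0 0.506" --pt "-92 401 0 0.506"

```text
time_s: 8.62
ee_pos: [443.0, 229.3, 93.5]
ee_rot: [[-0.22, 0.976, -0.002], [0.976, 0.22, 0.001], [0.002, -0.002, -1.0]]
ft_force: [-0.2, 0.9, 0.3]
width: 22.0
grip_force: 0.0
```

```bash
python3 - <<'E'
from h import *
plan([(-193,371,29),(-186,357,29),(-60,130,22),(-50,75,0),(-50,-14,0)],24)
E
```

```text
t 8.6167 z 93.5
to start: [ 1.1 -3.3] turn -0.003 abs [444. 226.]
[[1, -8, 0, np.float64(0.0)], [3, -15, 0, np.float64(0.0)], [6, -29, 0, np.float64(-0.01)], [9, -42, 0, np.float64(-0.01)], [12, -55, 0, np.float64(-0.02)], [15, -69, 0, np.float64(-0.03)], [18, -82, 0, np.float64(-0.03)], [21, -95, 0, np.float64(-0.04)], [25, -109, 0, np.float64(-0.05)], [28, -122, 0, np.float64(-0.05)], [31, -135, 0, np.float64(-0.06)], [34, -149, 0, np.float64(-0.06)]]
[[3, -13, 0, np.float64(-0.01)], [6, -27, 0, np.float64(-0.01)], [9, -40, 0, np.float64(-0.02)], [12, -53, 0, np.float64(-0.03)], [16, -67, 0, np.float64(-0.03)], [19, -80, 0, np.float64(-0.04)], [22, -93, 0, np.float64(-0.05)], [25, -107, 0, np.float64(-0.05)], [28, -120, 0, np.float64(-0.06)], [29, -134, 0, np.float64(-0.15)], [30, -148, 0, np.float64(-0.25)], [30, -162, 0, np.float64(-0.35)]]
[[1, -14, 0, np.float64(-0.1)], [-3, -27, 0, np.float64(-0.1)], [-6, -39, 0, np.float64(-0.1)], [-10, -51, 0, np.float64(-0.1)], [-14, -63, 0, np.float64(-0.1)], [-17, -75, 0, np.float64(-0.1)], [-21, -88, 0, np.float64(-0.1)], [-25, -100, 0, np.float64(-0.1)]]
```

apply_moves --pt "0 0 -20 0" --pt "0 0 -40 0" --pt "0 0 -60 0" --pt "0 0 -75 0" --pt "0 0 -84 0" --pt "0 0 -88 0" --pt "0 0 -88 0" --pt "0 0 -88 0" --pt "0 0 -88 0"

```text
time_s: 9.37
ee_pos: [446.1, 224.3, 7.2]
ee_rot: [[-0.215, 0.977, 0.001], [0.977, 0.215, 0.0], [0.0, 0.001, -1.0]]
ft_force: [-0.7, -0.9, 0.3]
width: 22.3
grip_force: 0.0
```

apply_moves --pt "1 -8 0 0" --pt "3 -15 0 0" --pt "6 -29 0 -0.01" --pt "9 -42 0 -0.01" --pt "12 -55 0 -0.02" --pt "15 -69 0 -0.03" --pt "18 -82 0 -0.03" --pt "21 -95 0 -0.04" --pt "25 -109 0 -0.05" --pt "28 -122 0 -0.05" --pt "31 -135 0 -0.06" --pt "34 -149 0 -0.06"

```text
time_s: 10.37
ee_pos: [479.9, 74.0, 7.2]
ee_rot: [[-0.155, 0.988, 0.001], [0.988, 0.155, 0.0], [-0.0, 0.001, -1.0]]
ft_force: [-0.4, 0.7, 0.5]
width: 22.0
grip_force: 0.5
```

```bash
python3 - <<'E'
from h import *
for c in ("scene","top"):
    im=snap(c)
    for d in cams.find_in("collar",c): print(c,d["confidence"],tr(d["point"]).round())
s=telemetry.read_state();print(s["ee_pos"],tr(s["ee_pos"]))
E
```

```text
scene 0.46 [-111.  233.]
[479.64452657  74.80150486   6.91830096] [-127.64296883  257.13795211]
```

apply_moves --pt "3 -13 0 -0.01" --pt "6 -27 0 -0.01" --pt "9 -40 0 -0.02" --pt "12 -53 0 -0.03" --pt "16 -67 0 -0.03" --pt "19 -80 0 -0.04" --pt "22 -93 0 -0.05" --pt "25 -107 0 -0.05" --pt "28 -120 0 -0.06" --pt "29 -134 0 -0.15" --pt "30 -148 0 -0.25" --pt "30 -162 0 -0.35"

```text
time_s: 11.57
ee_pos: [509.9, -87.4, 6.7]
ee_rot: [[0.197, 0.98, 0.0], [0.98, -0.197, 0.0], [0.0, 0.0, -1.0]]
ft_force: [0.7, 0.5, -0.3]
width: 22.3
grip_force: 0.5
```

```bash
python3 - <<'E'
from h import *
im=snap("scene");cv2.imwrite("pics/s2.png",cv2.resize(im[150:350,150:450,::-1],None,fx=2.5,fy=2.5))
for n in("collar","nut"):
    for d in cams.find_in(n,"scene"): print(n,d["confidence"],tr(d["point"]).round())
s=telemetry.read_state();print(s["ee_pos"],tr(s["ee_pos"]))
E
```

```text
collar 0.66 [ 40. 384.]
collar 0.64 [-44.  84.]
nut 0.61 [  7. -19.]
nut 0.24 [7. 1.]
[509.76396461 -87.38658475   6.65128273] [-52.69995106 110.18319361]
```

View pics/s2.png

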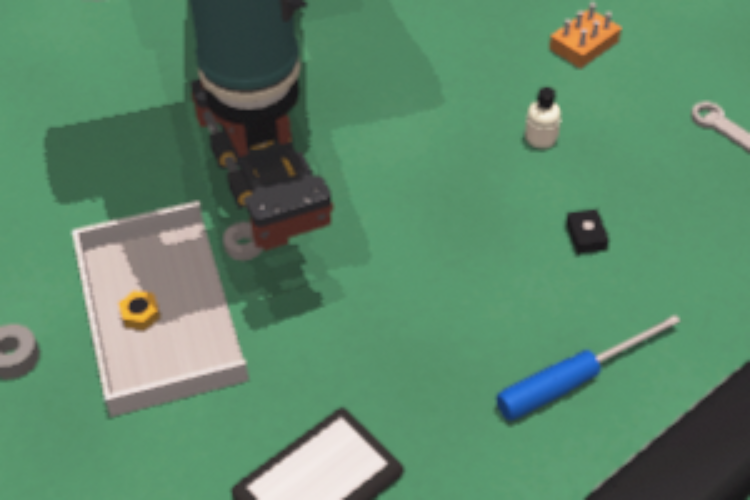

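The nut is lying inside the tray at crop pixel (138,308). The collar is ahead of the fingers at the mouth, at (240,240).

apply_moves --pt "1 -14 0 -0.1" --pt "-3 -27 0 -0.1" --pt "-6 -39 0 -0.1" --pt "-10 -51 0 -0.1" --pt "-14 -63 0 -0.1" --pt "-17 -75 0 -0.1" --pt "-21 -88 0 -0.1" --pt "-25 -100 0 -0.1" --pt "-25 -100 0 -0.1" --pt "-25 -100 0 -0.1"

```text
time_s: 12.55
ee_pos: [484.2, -187.5, 6.6]
ee_rot: [[0.29, 0.957, -0.0], [0.957, -0.29, 0.0], [0.0, -0.0, -1.0]]
ft_force: [-0.1, 0.0, -0.5]
width: 22.0
grip_force: 0.0
```

apply_moves --pt "3 10 0 0" --pt "6 20 0 0" --pt "6 20 30 0" --pt "6 20 60 0" --pt "6 20 90 0" --pt "6 20 90 0" --pt "6 20 90 0" --pt "6 20 90 0"

```text
time_s: 13.22
ee_pos: [490.4, -165.4, 96.3]
ee_rot: [[0.287, 0.958, -0.0], [0.958, -0.287, 0.0], [0.0, -0.001, -1.0]]
ft_force: [-1.1, 0.1, 0.3]
width: 21.9
grip_force: 0.0
```

```bash
python3 - <<'E'
from h import *
im=snap("scene")
for n in("collar","nut","endcap"):
    for d in cams.find_in(n,"scene")[:2]: print(n,d["confidence"],tr(d["point"]).round())
plan([(38,402,-8),(37,387,-8),(48,290,-4),(52,120,0),(52,-16,0)],25)
E
```

```text
collar 0.57 [-39. -20.]
nut 0.49 [  6. -17.]
endcap 0.49 [ 46. 385.]
t 13.4167 z 95.4
to start: [200.3 355.4] turn -0.135 abs [690. 189.]
[[-3, -7, 0, np.float64(0.0)], [-5, -14, 0, np.float64(0.0)], [-8, -28, 0, np.float64(0.01)], [-11, -41, 0, np.float64(0.02)], [-13, -55, 0, np.float64(0.03)], [-16, -69, 0, np.float64(0.04)], [-19, -82, 0, np.float64(0.05)], [-21, -96, 0, np.float64(0.06)], [-24, -110, 0, np.float64(0.07)], [-27, -122, 0, np.float64(0.08)], [-31, -135, 0, np.float64(0.08)], [-34, -147, 0, np.float64(0.09)]]
[[-4, -13, 0, np.float64(0.01)], [-7, -25, 0, np.float64(0.01)], [-11, -38, 0, np.float64(0.02)], [-14, -50, 0, np.float64(0.02)], [-18, -63, 0, np.float64(0.03)], [-21, -75, 0, np.float64(0.03)], [-25, -88, 0, np.float64(0.04)], [-28, -101, 0, np.float64(0.04)], [-32, -113, 0, np.float64(0.05)], [-35, -126, 0, np.float64(0.05)], [-39, -139, 0, np.float64(0.05)], [-43, -152, 0, np.float64(0.05)]]
[[-4, -13, 0, np.float64(0.0)], [-8, -26, 0, np.float64(0.0)], [-12, -39, 0, np.float64(0.0)], [-15, -52, 0, np.float64(0.0)], [-19, -65, 0, np.float64(0.0)], [-23, -78, 0, np.float64(0.0)], [-27, -91, 0, np.float64(0.0)], [-31, -104, 0, np.float64(0.0)]]
```

apply_moves --pt "20 35 0 -0.02" --pt "40 71 0 -0.04" --pt "60 106 0 -0.06" --pt "80 142 0 -0.08" --pt "100 178 0 -0.1" --pt "120 213 0 -0.12" --pt "140 249 0 -0.135" --pt "160 284 0 -0.135" --pt "180 320 0 -0.135" --pt "200 355 0 -0.135" --pt "200 355 0 -0.135" --pt "200 355 0 -0.135"

```text
time_s: 14.42
ee_pos: [690.5, 190.2, 94.9]
ee_rot: [[0.412, 0.911, -0.001], [0.911, -0.412, -0.0], [-0.001, -0.001, -1.0]]
ft_force: [0.6, -0.1, -0.4]
width: 22.2
grip_force: 0.0
```

```bash
python3 - <<'E'
from h import *
plan([(38,402,-8),(37,387,-8),(35,350,-4),(38,300,4),(50,130,4),(52,90,0),(52,-16,0)],25)
E
```

```text
t 14.4167 z 94.9
to start: [-0.6 -0.8] turn -0.003 abs [690. 189.]
[[-3, -7, 0, np.float64(0.0)], [-5, -14, 0, np.float64(0.0)], [-10, -25, 0, np.float64(0.02)], [-15, -37, 0, np.float64(0.05)], [-19, -48, 0, np.float64(0.07)], [-23, -60, 0, np.float64(0.1)], [-27, -72, 0, np.float64(0.14)], [-30, -84, 0, np.float64(0.17)], [-34, -96, 0, np.float64(0.21)], [-37, -109, 0, np.float64(0.21)], [-40, -122, 0, np.float64(0.21)], [-42, -135, 0, np.float64(0.21)]]
[[-3, -13, 0, np.float64(0.0)], [-6, -26, 0, np.float64(0.0)], [-8, -38, 0, np.float64(0.0)], [-11, -51, 0, np.float64(0.0)], [-14, -64, 0, np.float64(0.0)], [-17, -77, 0, np.float64(0.0)], [-20, -90, 0, np.float64(0.0)], [-23, -102, 0, np.float64(0.0)], [-25, -115, 0, np.float64(0.0)], [-28, -128, 0, np.float64(0.0)], [-31, -141, 0, np.float64(-0.02)], [-33, -154, 0, np.float64(-0.05)]]
[[-3, -13, 0, np.float64(-0.02)], [-6, -26, 0, np.float64(-0.02)], [-10, -39, 0, np.float64(-0.02)], [-14, -51, 0, np.float64(-0.02)], [-18, -64, 0, np.float64(-0.02)], [-21, -77, 0, np.float64(-0.02)], [-25, -89, 0, np.float64(-0.02)], [-29, -102, 0, np.float64(-0.02)], [-33, -115, 0, np.float64(-0.02)]]
```

apply_moves --pt "0 0 -20 0" --pt "0 0 -40 0" --pt "0 0 -60 0" --pt "0 0 -75 0" --pt "0 0 -84 0" --pt "0 0 -89 0" --pt "0 0 -89 0" --pt "0 0 -89 0" --pt "0 0 -89 0"

```text
time_s: 15.17
ee_pos: [691.4, 188.1, 8.7]
ee_rot: [[0.415, 0.91, 0.002], [0.91, -0.415, 0.0], [0.001, 0.001, -1.0]]
ft_force: [-0.3, -0.5, -0.2]
width: 22.1
grip_force: 0.0
```

apply_moves --pt "-3 -7 0 0" --pt "-5 -14 0 0" --pt "-10 -25 0 0.02" --pt "-15 -37 0 0.05" --pt "-19 -48 0 0.07" --pt "-23 -60 0 0.1" --pt "-27 -72 0 0.14" --pt "-30 -84 0 0.17" --pt "-34 -96 0 0.21" --pt "-37 -109 0 0.21" --pt "-40 -122 0 0.21" --pt "-42 -135 0 0.21"

```text
time_s: 16.17
ee_pos: [648.2, 52.0, 8.0]
ee_rot: [[0.217, 0.976, 0.0], [0.976, -0.217, -0.0], [0.0, 0.0, -1.0]]
ft_force: [0.1, -0.3, 0.4]
width: 22.0
grip_force: 0.2
```

apply_moves --pt "-3 -13 0 0" --pt "-6 -26 0 0" --pt "-8 -38 0 0" --pt "-11 -51 0 0" --pt "-14 -64 0 0" --pt "-17 -77 0 0" --pt "-20 -90 0 0" --pt "-23 -102 0 0" --pt "-25 -115 0 0" --pt "-25 -115 0 0"

```text
time_s: 17.0
ee_pos: [623.2, -64.4, 7.6]
ee_rot: [[0.218, 0.976, -0.0], [0.976, -0.218, -0.001], [-0.001, 0.0, -1.0]]
ft_force: [0.5, 0.0, -0.8]
width: 22.0
grip_force: 0.0
```

```bash
python3 - <<'E'
from h import *
im=snap("scene");cv2.imwrite("pics/s3.png",cv2.resize(im[150:350,150:450,::-1],None,fx=2.5,fy=2.5))
for n in("collar","nut","endcap"):
    for d in cams.find_in(n,"scene")[:2]: print(n,d["confidence"],tr(d["point"]).round())
s=telemetry.read_state();print(s["ee_pos"],tr(s["ee_pos"]))
E
```

```text
collar 0.53 [-39. -17.]
nut 0.61 [  7. -16.]
endcap 0.65 [ 53. 136.]
[623.64619739 -61.41517892   7.61168198] [ 49.1163034  167.42939165]
```

View pics/s3.png

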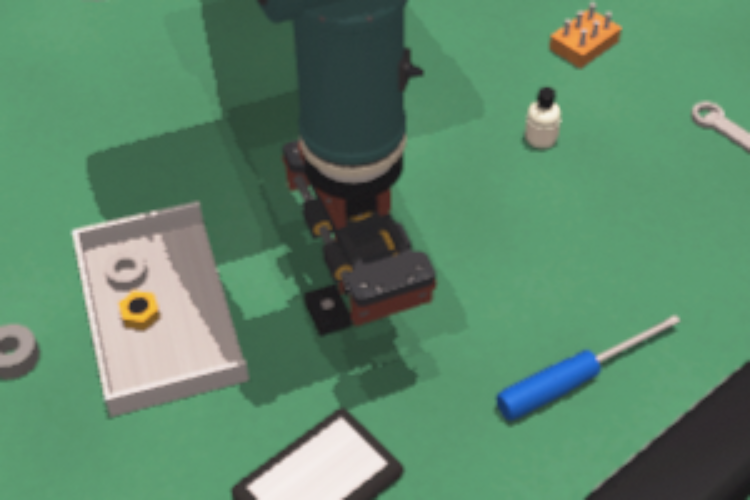

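The collar (125,270) and the nut (138,308) are inside the tray. The cap is in line in front of the fingers at (325,308).

apply_moves --pt "-3 -13 0 0" --pt "-6 -27 0 0" --pt "-9 -41 0 -0.03" --pt "-12 -55 0 -0.07" --pt "-16 -68 0 -0.07" --pt "-20 -82 0 -0.07" --pt "-24 -96 0 -0.07" --pt "-28 -110 0 -0.07" --pt "-32 -124 0 -0.07" --pt "-36 -138 0 -0.07" --pt "-40 -152 0 -0.07" --pt "-40 -152 0 -0.07"

```text
time_s: 18.2
ee_pos: [583.1, -216.9, 7.7]
ee_rot: [[0.286, 0.958, 0.0], [0.958, -0.286, -0.001], [-0.001, 0.001, -1.0]]
ft_force: [-0.1, 0.4, 0.3]
width: 22.1
grip_force: 0.0
```

apply_moves --pt "0 0 0 0" --pt "3 10 0 0" --pt "6 20 0 0" --pt "6 20 30 0" --pt "6 20 60 0" --pt "6 20 90 0" --pt "6 20 130 0" --pt "0 50 140 0" --pt "-30 90 140 0" --pt "-50 130 140 0" --pt "-60 160 140 0" --pt "-60 160 140 0"

```text
time_s: 19.2
ee_pos: [518.3, -46.0, 147.2]
ee_rot: [[0.28, 0.96, -0.005], [0.96, -0.279, 0.004], [0.002, -0.006, -1.0]]
ft_force: [-0.7, 0.1, -0.2]
width: 21.9
grip_force: 0.0
```

apply_moves --pt "-20 35 0 0" --pt "-40 70 0 0" --pt "-60 105 0 0" --pt "-80 140 0 0" --pt "-80 140 0 0" --pt "-80 140 0 0" --pt "-80 140 0 0"

```text
time_s: 19.78
ee_pos: [444.1, 87.0, 147.9]
ee_rot: [[0.282, 0.96, 0.001], [0.96, -0.282, -0.0], [0.0, 0.001, -1.0]]
ft_force: [0.4, -0.5, -0.4]
width: 21.6
grip_force: 0.0
```

```bash
python3 - <<'E'
from h import *
im=snap("top");cv2.imwrite("pics/t4.png",cv2.resize(im[130:340,110:510,::-1],None,fx=2,fy=2))
for n in("collar","nut","endcap"):
    for d in cams.masks_of(n,"top")[:2]:
        a=np.argwhere(np.array(d["region"]))[:,::-1];P=np.array([tr(ray("top",p,14)) for p in a])
        print(n,d["confidence"],P.min(0).round(),P.max(0).round())
for n in "glue bits wrench screwdriver drive spool".split():
    print(n,[np.round(d["point"]) for d in cams.find_in(n,"top")[:1]])
E
```

```text
collar 0.66 [-64. -35.] [-32.  -2.]
nut 0.79 [-17. -32.] [17.  2.]
endcap 0.83 [ 30. -36.] [75. -4.]
glue [array([545., 196.,  42.])]
bits [array([468., 325.,  17.])]
wrench [array([683., 360.,  10.])]
screwdriver [array([784.,  23.,  20.])]
drive [array([ 749., -182.,   11.])]
spool [array([ 505., -327.,   20.])]
```

View pics/t4.png

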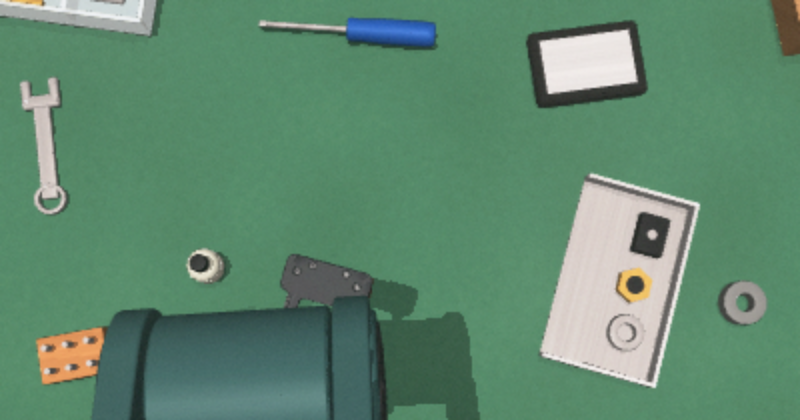

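All three parts are well inside the tray: the cap at (651,235), the nut at (634,285) and the collar at (626,332). The bystanders haven't moved and the hand is clear.

```bash
python3 -c "
from bench import sign_off
print(sign_off())"
```

```text
the job is handed in; nothing more can be done
None
```

The nut, collar and end cap were swept in that order into the tray and lie wholly inside it, nothing else was moved, the hand is clear, and the job was handed in at about 20 s.

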